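# Set the ware dryer to cool and open its drawer

### The arm

A 6-joint arm with a two-finger parallel gripper is mounted at the origin on the work surface. World frame = base frame: x ahead of the robot, y to its left, z up, the work surface at z = 0. Lengths are in m, angles in rad, forces in N, time in s.
With the tool pointing down it reaches from about 0.35 to 0.85 m from the base axis. Payload 8.1 kg.
Tool frame: the origin (TCP) lies on the centre line of the jaws, within the pads' length; the fingertips stand 17 mm ahead of it and the grasp point (between the pads) lies 2 mm behind it; z points along the fingers, y is the line along which they close (so a half turn about z gives the same grasp; the last joint's range is limited). The gripper opens to 93 mm and grips with 3 to 60 N. Pads are 15 mm wide; open, the fingers measure 128 mm over their backs; the gripper's body (75 mm by 188 mm) begins 65 mm behind the grasp point.
Start: joints at [-1.382, 0.13, 1.488, -0, 1.523, -0.085], TCP at [0.162, -0.578, 0.236] pointing down, gripper open.
Joint ranges: [-2.96, 2.96], [-0.89, 2.26], [0.02, 2.5], [-1.34, 4.48], [0, 2.73], [-2.66, 2.66]. Speed limits (rad/s): [2.39, 2.39, 2.79, 3.14, 3.14, 3.14].

### API

Orientations are given as a rotation vector (axis times angle).
In Python, from plant import telemetry, viewer, order gives the robot as it stands.
- The arm moves only by the tool send_rows, never from a script. Its argument "plan" is a list that holds one entry, the list of rows, each a list of 5 numbers: the closure, from -1 (fully open) to 1 (shut), then the shift along the world's x, y, z normalised to -1 to 1, where 1 is 0.2 m, then the turn about the world's z normalised to -1 to 1, where 1 is 60 degrees. A call has 1 to 20 rows; each row is the pose to reach, as a shift and turn from the pose commanded when the call began; what a row does not reach only later rows make up. A row lasts 1/12 s, in which the tool goes at most 41.7 mm and 7.16 degrees, less where a joint would pass 70% of its speed; a pose out of reach is approached as far as the arm can. A call with a number of a shift or a turn outside -1 to 1 is refused whole. A call with a gripper value outside its range is refused whole. The fingers move at their own pace and stop on an object; "force" is the grip in N (left out, the last holds). Time passes only in rows, so rows that repeat a pose let the fingers close. It gives the time, the measured TCP pose, the force, the opening and the grip force at its end, in the units of the state.
- telemetry.read_state(): the state, without advancing time (a new reading comes with each control period).
- viewer.read_camera(name): name is "scene" or "top" or "wrist"; returns (picture, depth): 400x640x3 uint8, blue, green, red; 400x640 float32, m along the optical axis (not along the pixel's ray), 0 where there is no reading.
- viewer.calibration(name): a dict with "camera_matrix" (3x3 intrinsics, pixels), "extrinsics" (4x4, takes a point from camera to world coordinates); the wrist camera has in their place "hand_eye" (4x4, takes a point from camera to tool coordinates, whose origin is the TCP and whose axes are the flange's). Camera axes: x right, y up, looking along -z (the intrinsics and any distortion apply to the point x, -y, -z); pixel columns grow to the right and rows downward; lengths in m; the calibration is good to about 2 mm. A picture is of the moment at which its call begins: read the wrist's pose just before it. calibration takes no time and is no camera call.
- order.close_job(): hands the job in; it is judged then, once.
The state is a dict: "t": time; "q": joint angles; "dq": joint speeds; "joint_torque": joint torques, N m; "tool_pos": TCP position; "orientation": TCP orientation; "force": force on the tool from outside, world axes, zero at the start; "wrist_torque": the same for the moment, N m; "opening": finger opening in m; "gripper_force": force on a finger pad.
Only numpy, scipy, OpenCV 4.12 (cv2) and the standard library are available. Lean on these libraries where they do the work, as an engineer would, in place of code of your own. Each camera call takes 0.05 s, during which the arm holds its last target. There are 200 camera calls.

### The job

The test pieces in the bench-top ware dryer are dry. With its drawer still shut, turn the selector knob on top of the dryer so that its white pointer line clicks into place at the green (cool air) mark, then pull the drawer open as far as it goes by its handle. Leave the unfired bottles standing where they are.

Things in the scene. Friction and masses are not known exactly. Their poses are not given: they have to be found in the camera images.
- dryer: Bench-top ware dryer, a fixed pale blue-grey metal box with a white drawer front: 240 mm deep (its x), 300 mm wide (its y), 140 mm high with a flat top. Origin: centre of its underside, on the bench; z up. The drawer front faces the dryer's -x (face at x = -120 mm). The selector's round black dial (diameter 124 mm, 4 mm thick) lies on its top, centred at x = -45, y = +75 mm.
- selector (a joint): Knob angle in rad, growing clockwise from above. Sprung clicks at 0 white mark (off), 0.6 green (cool air), 1.2 yellow (low heat), 1.8 red (full heat); end stops just beyond 0 and 1.8. The pointer end of the grip bar points, in the dryer's x-y plane, at the angle (pi + 0.9 - value) anticlockwise from the dryer's +x. About 0.2 N m turns it past a click.
- selector_grip (a point): Grip point of the blue selector knob: on its upright turning axis, 32 mm above the dryer's top. A low disc of 62 mm diameter (its top 11 mm above the dryer's top) carries a grip bar 62 mm long and 16 mm wide that reaches up to 47 mm above the dryer's top. The point's x axis runs along the bar to the end with the white pointer line; z is up.
- green_mark (a point): Centre of the green mark on the dial, 50 mm from the selector's axis, 5 mm above the dryer's top. The marks are 19 x 13 mm.
- drawer (a joint): How far the drawer is out, in m: 0 shut, 0.11 fully open at its stop. It slides towards the dryer's -x; about 2 N moves it.
- drawer_handle (a point): Middle of the drawer's handle: a level dark steel bar 12 mm thick, 110 mm long along the dryer's y, its centre line 45 mm in front of the drawer front and 105.5 mm above the bench, held by a stem at either end. Moves with the drawer. Nothing is above or below the bar.
- bottle_top: Beige unfired bottle, 130 mm high, 64 mm across, standing on the rear corner of the dryer's top. Origin: centre of its foot. Leave alone.
- bottle_a: Pale grey-green unfired bottle, 160 mm high, 76 mm across, standing on a low dark ware board on the bench. Origin: centre of its foot. Leave alone.
- bottle_b: Another bottle like bottle_a, on the same ware board. Leave alone.

How it is judged:
By the outcome, as a careful person would: the job done as asked, in the order asked, and still so for the second after the job is handed in, with the robot touching nothing.
It also fails if it takes over 48 s, if anything falls off the work surface, if the arm or the gripper's body presses on something with over 40 N, if the wrist force passes 120 N, or if a joint passes its speed limit or range.

## Working session

There is one attempt and no reset: what is moved stays moved. The work goes in short steps, Python scripts to look and compute and a tool call to move; the robot and the scene stay as the last step left them, time stands still between calls to the robot, and variables do not carry over. Pictures are saved under pics/ and viewed, at most 10 in all, crops included, and the job is handed in when it is done.

Besides the shell and the picture viewer there is one more tool, called after "Call:" by a JSON object that holds its "op" and its "data", one argument or row to a line. send_rows: Moves the arm, as the interface text tells. Scaled input: -1 to 1 covers 0.2 m each way for a shift and 60 degrees each way for a turn. Its arguments: {"type":"object","properties":{"plan":{"type":"array"},"force":{"type":"number"}},"required":["plan"]}

```bash
mkdir -p pics; cat > h.py <<'E'
import numpy as np, cv2
from plant import telemetry, viewer, order
def grab(n):
    s=telemetry.read_state(); p,d=viewer.read_camera(n); np.savez('pics/'+n+'.npz',p=p,d=d,pos=s['tool_pos'],ori=s['orientation']); return s,p,d
def ext(n,s=None):
    c=viewer.calibration(n); K=np.array(c['camera_matrix'])
    if n!='wrist': return K,np.array(c['extrinsics']),c
    T=np.eye(4);T[:3,:3]=cv2.Rodrigues(np.array(s['orientation'],float))[0];T[:3,3]=s['tool_pos']
    return K,T@np.array(c['hand_eye']),c
def ray(K,E,u,v):
    d=np.linalg.inv(K)@[u,v,1]; d=d*[1,-1,-1]; return E[:3,3],E[:3,:3]@d
def atd(K,E,u,v,z): o,r=ray(K,E,u,v); return o+r*z
def atz(K,E,u,v,z): o,r=ray(K,E,u,v); return o+r*(z-o[2])/r[2]
def tri(rs):
    A=sum(np.eye(3)-np.outer(r,r)/(r@r) for o,r in rs); b=sum((np.eye(3)-np.outer(r,r)/(r@r))@o for o,r in rs); return np.linalg.solve(A,b)
E
python3 - <<'E'
from h import *
for n in('scene','top'):
    s,p,d=grab(n); cv2.imwrite(f'pics/{n}0.png',p); K,E,c=ext(n); print(n,c.keys(),K.tolist(),E.round(3).tolist(),(d>0).mean())
print(s)
E
```

```text
scene dict_keys(['camera_matrix', 'extrinsics']) [[404.37358305409464, 0.0, 315.67783420030895], [0.0, 404.37358305409464, 200.23518160224768], [0.0, 0.0, 1.0]] [[-0.45, -0.705, 0.547, 1.139], [0.893, -0.343, 0.292, 0.208], [-0.018, 0.62, 0.784, 0.898], [0.0, 0.0, 0.0, 1.0]] 0.9959609375
top dict_keys(['camera_matrix', 'extrinsics']) [[444.10813955350534, 0.0, 323.5135311364143], [0.0, 444.10813955350534, 194.57730505845186], [0.0, 0.0, 1.0]] [[-0.014, 0.988, -0.153, 0.406], [-1.0, -0.014, -0.0, -0.06], [-0.003, 0.153, 0.988, 1.303], [0.0, 0.0, 0.0, 1.0]] 0.99628125
{'t': 0.05, 'q': array([-1.38239630e+00,  1.31140009e-01,  1.48926341e+00, -3.06384847e-07,
        1.52298575e+00, -8.53915899e-02]), 'dq': array([ 0.00128064, -0.00026819,  0.00064943,  0.00013364, -0.00113718,
       -0.00069839]), 'joint_torque': array([ 1.25728471e-03, -5.61771727e+01, -4.93493521e+01,  7.71186431e-02,
        2.99972319e-02, -6.50519519e-05]), 'tool_pos': array([ 0.1621574 , -0.57712435,  0.23460876]), 'orientation': array([-3.11042381e+00, -4.28484012e-01,  1.45675456e-04]), 'force': array([ 0.2695534 , -0.31585223, -0.74231339]), 'wrist_torque': array([-0.00129926, -0.01614532, -0.00531038]), 'gripper_force': 0.0, 'opening': 0.09293210960365693}
```

View pics/scene0.png

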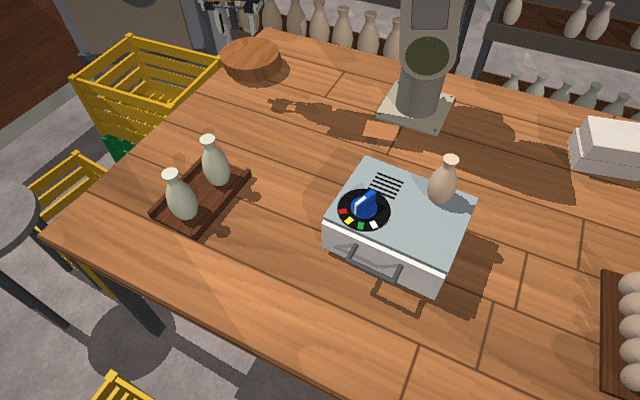

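View pics/top0.png

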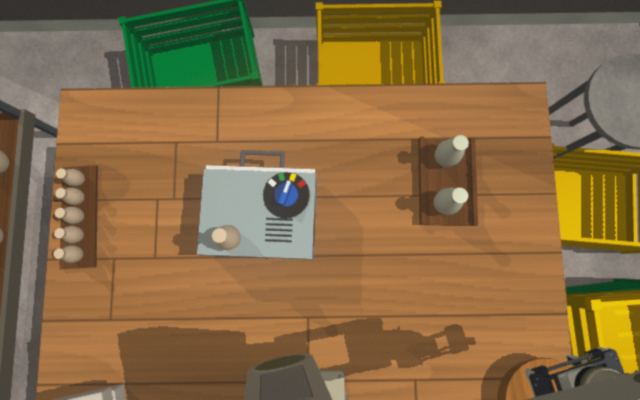

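The top view shows the dryer at about (258,212) with its drawer facing world +x, away from the robot. The knob is at (287,194), the handle at (262,155) and bottle_top at (226,237). The two grey-green bottles are well off to the right. I'll enlarge both views.

```bash
python3 - <<'E'
from h import *
t=np.load('pics/top.npz')['p'][140:270,190:330]; s=np.load('pics/scene.npz')['p'][150:305,310:490]
a=cv2.resize(t,None,fx=4,fy=4,interpolation=cv2.INTER_CUBIC); cv2.imwrite('pics/topc.png',a)
a=cv2.resize(s,None,fx=3.8,fy=3.8,interpolation=cv2.INTER_CUBIC); cv2.imwrite('pics/scenec.png',a)
E
```

```text
(no output)
```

View pics/topc.png

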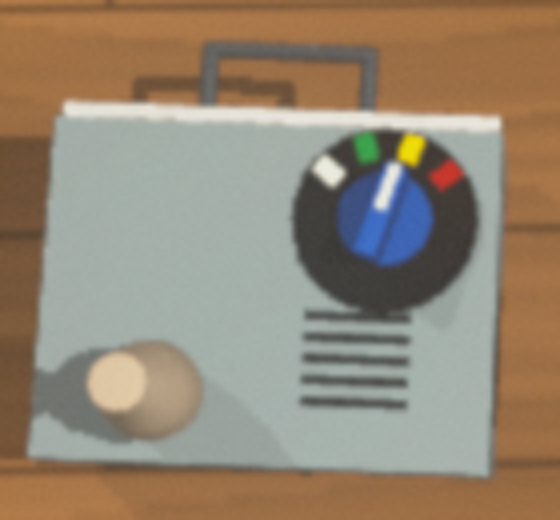

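View pics/scenec.png

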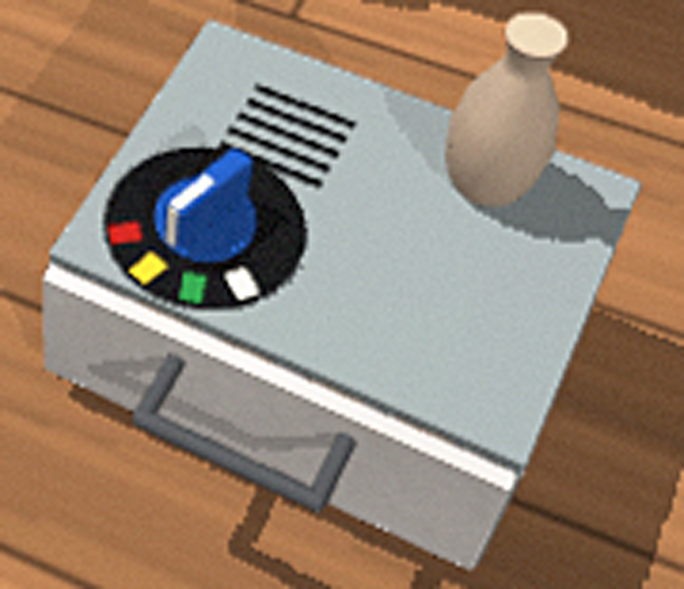

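The top crop shows the pointer at or near yellow. Crop positions there are dial centre (385,221), marks white (329,171), green (367,148), yellow (411,149) and red (447,175), and handle bar ends (207,47) and (375,55). The scene crop shows the same, with the handle running from (147,415) to (320,503).

```bash
python3 - <<'E'
from h import *
Kt,Et,_=ext('top');Ks,Es,_=ext('scene')
T=lambda U,V:ray(Kt,Et,(U+.5)/4-.5+190,(V+.5)/4-.5+140)
S=lambda U,V:ray(Ks,Es,(U+.5)/3.8-.5+310,(V+.5)/3.8-.5+150)
P={'front_dial':((502,129),(48,264)),'rear_dial':((492,475),(210,22)),'rear_bot':((27,458),(640,185)),'front_bot':((62,115),(520,468)),
'white':((329,171),(242,284)),'green':((367,148),(194,287)),'yellow':((411,149),(148,268)),'red':((447,175),(124,232)),
'ptr_out':((397,166),(176,210)),'hd':((371,54),(146,417)),'hb':((208,47),(322,505)),'dial':((385,221),(206,228))}
for k,(a,b) in P.items():
    x=tri([T(*a),S(*b)]); o,r=T(*a); e=[np.linalg.norm(np.cross(x-o,r))/np.linalg.norm(r) for o,r in (T(*a),S(*b))]
    print(k,x.round(4),np.round(e,4))
# knob bar from depth: world points above dryer top
for n,K,E in(('top',Kt,Et),('scene',Ks,Es)):
    d=np.load(f'pics/{n}.npz')['d'];v,u=np.nonzero(d>0);z=d[v,u]
    w=(E[:3,:3]@(np.linalg.inv(K)@np.array([u,v,np.ones_like(u)])*z*[[1],[-1],[-1]])).T+E[:3,3]
    np.save(f'pics/{n}w.npy',w)
    c=tri([T(385,221),S(206,228)]);m=np.hypot(*(w[:,:2]-c[:2]).T)<.06
    q=w[m]; top=np.median(q[q[:,2]<.15,2]); b=q[q[:,2]>.170]
    print(n,'dialz',top,'bar n',len(b),b.mean(0),b[:,2].max())
    if len(b)>5:
        ev,V=np.linalg.eigh(np.cov(b[:,:2].T));print(np.degrees(np.arctan2(V[1,1],V[0,1])),b[:,:2].mean(0))
E
```

```text
front_dial [ 0.6493 -0.0376  0.1336] [0.0004 0.0004]
rear_dial [ 0.419  -0.0276  0.1373] [0.0015 0.0015]
rear_bot [0.4349 0.2719 0.1391] [0.0012 0.0012]
front_bot [0.6622 0.2571 0.1384] [0.0004 0.0004]
white [0.6201 0.0767 0.1465] [0.0001 0.0001]
green [0.635  0.0519 0.147 ] [0.0004 0.0004]
yellow [0.6341 0.0222 0.1469] [0.0001 0.0001]
red [ 0.6162 -0.0016  0.1474] [0.0001 0.0001]
ptr_out [0.6152 0.0291 0.1858] [0.0006 0.0006]
hd [0.708  0.0538 0.1098] [0.0015 0.0015]
hb [0.7152 0.1659 0.1086] [0.0008 0.0008]
dial [0.5869 0.0403 0.1409] [0.0002 0.0002]
top dialz 0.14572305498457294 bar n 167 [0.58651067 0.03914851 0.18739213] 0.19437061135310962
158.81813930893134 [0.58651067 0.03914851]
scene dialz 0.14391052366552026 bar n 233 [0.59139628 0.03976913 0.18329472] 0.19071949778569508
158.66600476469375 [0.59139628 0.03976913]
```

Call:
{"op": "send_rows", "data": {
  "plan": [
    [[-1,0.2,0.3,0.5,0],[-1,0.4,0.6,0.5,0],[-1,0.69,1,0.5,0],[-1,0.69,1,0.5,0],[-1,0.69,1,0.5,0],[-1,0.69,1,0.5,0],[-1,0.69,1,0.5,0],[-1,0.69,1,0.5,0]]
  ]
}}

```text
t: 0.77
tool_pos: [0.3027, -0.375, 0.3375]
orientation: [3.11, 0.435, 0.004]
force: [-0.3, -0.0, -0.2]
opening: 0.0927
gripper_force: 0.0
```

Call:
{"op": "send_rows", "data": {
  "plan": [
    [[-1,0.69,1,0,-0.3],[-1,0.69,1,0,-0.6],[-1,0.69,1,0,-0.6],[-1,0.69,1,0,-0.6],[-1,0.69,1,0,-0.6],[-1,0.69,1,0,-0.6],[-1,0.69,1,0,-0.6],[-1,0.69,1,0,-0.6],[-1,0.69,1,0,-0.6]]
  ]
}}

```text
t: 1.52
tool_pos: [0.4383, -0.1775, 0.3348]
orientation: [3.093, -0.55, -0.002]
force: [0.7, -0.1, 0.5]
opening: 0.0933
gripper_force: 0.0
```

Call:
{"op": "send_rows", "data": {
  "plan": [
    [[-1,0.72,1,0,0],[-1,0.72,1,0,0],[-1,0.72,1,0,0],[-1,0.72,1,0,0],[-1,0.72,1,0,0],[-1,0.72,1,0,0],[-1,0.72,1,0,0],[-1,0.72,1,0,0]]
  ]
}}

```text
t: 2.18
tool_pos: [0.5826, 0.0219, 0.334]
orientation: [3.092, -0.551, -0.004]
force: [-0.3, -1.6, 0.3]
opening: 0.0929
gripper_force: 0.0
```

```bash
python3 - <<'E'
from h import *
s,p,d=grab('wrist'); cv2.imwrite('pics/wrist0.png',p); print(s['t'],s['tool_pos'],s['orientation'],s['q'])
from scipy.optimize import least_squares
M=np.array([[.6201,.0767],[.635,.0519],[.6341,.0222],[.6162,-.0016]]);v=np.array([0,.6,1.2,1.8])
f=lambda q:(np.c_[q[0]+.05*np.cos(q[2]+.9-v),q[1]+.05*np.sin(q[2]+.9-v)]-M).ravel()
r=least_squares(f,[.587,.04,-.05]);print(r.x[:2],np.degrees(r.x[2]),r.cost)
a=r.x[2];R=np.array([[-np.cos(a),np.sin(a)],[-np.sin(a),-np.cos(a)]]) # yaw=a+pi
o=r.x[:2]-R@[-.045,.075];print('dryer',o,'handle',o+R@[-.165,0],'open',o+R@[-.275,0])
print('bar dirs deg: yellow',np.degrees(a+.9-1.2),'green',np.degrees(a+.3))
w=np.load('pics/topw.npy');b=w[(w[:,2]>.2)&(np.hypot(*(w[:,:2]-[.48,.22]).T)<.09)];print('bottle',b.mean(0),b[:,2].max())
E
```

```text
2.1833 [0.58260435 0.02190678 0.33404369] [ 3.09185147 -0.55135247 -0.00395906] [-4.99528453e-02  6.77050236e-02  1.37760742e+00 -6.43068636e-04
  1.69890282e+00  1.87370101e+00]
[0.58696824 0.03911725] -2.6420068813583764 1.5530173803980973e-07
dryer [0.54547323 0.11611182] handle [0.71029784 0.10850608] open [0.82018092 0.10343559]
bar dirs deg: yellow -19.83074073528307 green 14.546726972566319
bottle [0.47265505 0.1772765  0.24029286] 0.27611806216016443
```

View pics/wrist0.png

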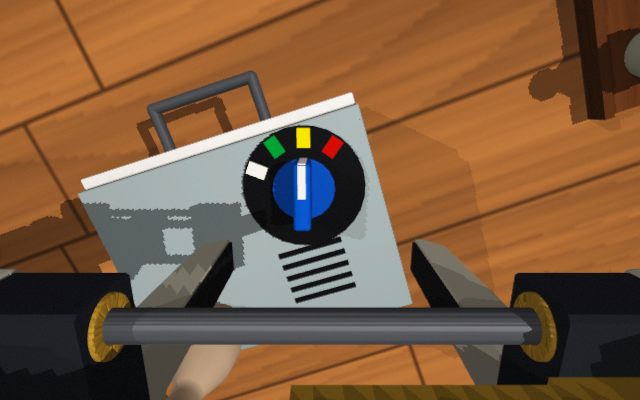

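The wrist view has the bar upright in the image, from (302,160) to (302,230), so the jaws are already aligned with it. The pointer is at yellow (303,138), green is at (274,147), and the dial centre is about (304,186).

```bash
python3 - <<'E'
from h import *
z=np.load('pics/wrist.npz');s={'tool_pos':z['pos'],'orientation':z['ori']}
K,E,_=ext('wrist',s);d=z['d'];v,u=np.nonzero(d>0);D=d[v,u]
w=(E[:3,:3]@(np.linalg.inv(K)@np.array([u,v,np.ones_like(u)])*D*[[1],[-1],[-1]])).T+E[:3,3]
m=(np.hypot(*(w[:,:2]-[.587,.04]).T)<.045)&(w[:,2]>.175)&(w[:,2]<.2);b=w[m];ev,V=np.linalg.eigh(np.cov(b[:,:2].T))
c=(b[:,:2]@V).max(0)/2+(b[:,:2]@V).min(0)/2
print('bar',m.sum(),V@c,np.degrees(np.arctan2(V[1,1],V[0,1])),b[:,2].max(),np.median(b[:,2]),np.ptp(b[:,:2]@V,axis=0))
for n,U,W,h in(('yel',303,138,.145),('green',274,147,.145),('white',257,171,.145),('red',333,147,.145),('hl',152,108,.1055),('hr',251,75,.1055)):print(n,atz(K,E,U,W,h).round(4))
R=E[:3,:3];T=cv2.Rodrigues(s['orientation'])[0];print('tool x deg',np.degrees(np.arctan2(T[1,0],T[0,0])))
Kt,Et,_=ext('top');print('bottle neck',atz(Kt,Et,190+117/4,140+382/4,.27))
E
```

```text
bar 1230 [0.58541488 0.04084445] 159.3306528065663 0.19092108131778168 0.1877186775894674 [0.01594392 0.06193547]
yel [0.6311 0.0237 0.145 ]
green [0.6328 0.0533 0.145 ]
white [0.6168 0.0782 0.145 ]
red [ 6.129e-01 -6.000e-04  1.450e-01]
hl [0.7129 0.165  0.1055]
hr [0.7068 0.054  0.1055]
tool x deg -20.22199845638603
bottle neck [0.47355918 0.18380397 0.27      ]
```

Call:
{"op": "send_rows", "data": {
  "plan": [
    [[-1,0.02,0.09,-0.1,-0.01],[-1,0.02,0.09,-0.25,-0.01],[-1,0.02,0.09,-0.4,-0.01],[-1,0.02,0.09,-0.53,-0.01],[-1,0.02,0.09,-0.63,-0.01],[-1,0.02,0.09,-0.7,-0.01],[-1,0.02,0.09,-0.75,-0.01],[-1,0.02,0.09,-0.79,-0.01],[-1,0.02,0.09,-0.79,-0.01],[-1,0.02,0.09,-0.79,-0.01]]
  ]
}}

```text
t: 3.07
tool_pos: [0.5863, 0.0394, 0.1782]
orientation: [3.089, -0.572, 0.001]
force: [0.1, -0.1, 0.5]
opening: 0.0928
gripper_force: 0.0
```

Call:
{"op": "send_rows", "data": {
  "plan": [
    [[1,0,0,0,0],[1,0,0,0,0],[1,0,0,0,0],[1,0,0,0,0],[1,0,0,0,0],[1,0,0,0,0],[1,0,0,0,0],[1,0,0,0,0],[1,0,0,0,0],[1,0,0,0,0],[1,0,0,0,0],[1,0,0,0,0]]
  ],
  "force": 35
}}

```text
t: 4.07
tool_pos: [0.5862, 0.0403, 0.1776]
orientation: [3.089, -0.57, -0.0]
force: [-0.4, -1.0, -0.5]
opening: 0.0174
gripper_force: 0.0
```

Call:
{"op": "send_rows", "data": {
  "plan": [
    [[1,0,0,0,0],[1,0,0,0,0],[1,0,0,0,0],[1,0,0,0,0]]
  ]
}}

```text
t: 4.4
tool_pos: [0.5861, 0.0398, 0.1776]
orientation: [3.089, -0.57, -0.001]
force: [-1.7, -4.6, 1.7]
opening: 0.0159
gripper_force: 35.0
```

Call:
{"op": "send_rows", "data": {
  "plan": [
    [[1,0,0,0,0.05],[1,0,0,0,0.1],[1,0,0,0,0.15],[1,0,0,0,0.2],[1,0,0,0,0.25],[1,0,0,0,0.3],[1,0,0,0,0.35],[1,0,0,0,0.4],[1,0,0,0,0.45],[1,0,0,0,0.5],[1,0,0,0,0.54],[1,0,0,0,0.575],[1,0,0,0,0.575],[1,0,0,0,0.575],[1,0,0,0,0.575]]
  ]
}}

```text
t: 5.65
tool_pos: [0.5861, 0.0405, 0.1776]
orientation: [-3.119, -0.37, 0.0]
force: [-3.4, -1.0, 1.9]
opening: 0.0155
gripper_force: 35.0
```

```bash
python3 - <<'E'
from h import *
s=telemetry.read_state();o=s['orientation'];print(np.degrees(2*np.arctan2(o[1],o[0])),s['wrist_torque'],s['force'],s['opening'])
E
```

```text
-346.4780973699195 [-0.13370336  0.49774109  0.03162581] [-3.44663667 -0.99607723  1.87513038] 0.015533263429183502
```

Call:
{"op": "send_rows", "data": {
  "plan": [
    [[0.1,0,0,0,0],[0.1,0,0,0,0],[0.1,0,0,0,0],[0.1,0,0,0,0],[0.1,0,0,0,0],[0.1,0,0,0,0],[0.1,0,0,0.1,0],[0.1,0,0,0.25,0],[0.1,0,0,0.4,0],[0.1,0,0,0.55,0],[0.1,0,0,0.7,0],[0.1,0,0,0.7,0]]
  ]
}}

```text
t: 6.65
tool_pos: [0.5887, 0.0404, 0.3257]
orientation: [3.118, 0.371, 0.017]
force: [1.2, -0.4, 1.6]
opening: 0.042
gripper_force: 0.0
```

```bash
python3 - <<'E'
from h import *
s,p,d=grab('wrist'); print(s['tool_pos'],s['orientation'],s['opening']); cv2.imwrite('pics/wrist1.png',p)
E
```

```text
[0.58866377 0.04035653 0.32568982] [3.1181062  0.37140604 0.017117  ] 0.04197940058817601
```

View pics/wrist1.png

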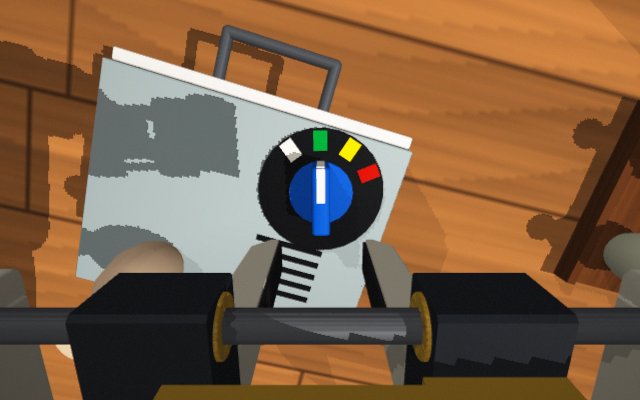

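The pointer line at (320,180) points straight at the green mark at (320,140). Next is the handle.

Call:
{"op": "send_rows", "data": {
  "plan": [
    [[0.27,0.1,0.06,0,0.1],[0.27,0.22,0.13,0,0.2],[0.27,0.34,0.2,0,0.3],[0.27,0.46,0.28,0,0.4],[0.27,0.56,0.34,0,0.5],[0.27,0.62,0.39,0,0.6],[0.27,0.62,0.39,0,0.7],[0.27,0.62,0.39,0,0.8],[0.27,0.62,0.39,0,0.83],[0.27,0.62,0.39,0,0.83]]
  ]
}}

```text
t: 7.53
tool_pos: [0.71, 0.1185, 0.3157]
orientation: [-2.671, -1.652, 0.003]
force: [0.1, 0.2, -0.6]
opening: 0.0343
gripper_force: 0.0
```

Call:
{"op": "send_rows", "data": {
  "plan": [
    [[0.27,0,0,0,0.1],[0.27,0,0,0,0.2],[0.27,0,0,0,0.3],[0.27,0,0,0,0.4],[0.27,0,0,0,0.4],[0.27,0,0,0,0.4],[0.27,0,0,0,0.4]]
  ]
}}

```text
t: 8.12
tool_pos: [0.7101, 0.1183, 0.3171]
orientation: [-2.276, -2.165, 0.001]
force: [0.3, 0.5, -1.0]
opening: 0.0339
gripper_force: 0.0
```

```bash
python3 - <<'E'
from h import *
s,p,d=grab('wrist'); print(s['tool_pos'],s['orientation'],s['opening'],s['q']); cv2.imwrite('pics/wrist2.png',p)
E
```

```text
[0.71012444 0.11831501 0.31711497] [-2.27580524e+00 -2.16508504e+00  7.61625376e-04] 0.03389131233864243 [9.38950203e-02 4.55001273e-01 9.54769294e-01 4.11003424e-05
 1.73247101e+00 1.43755262e-01]
```

View pics/wrist2.png

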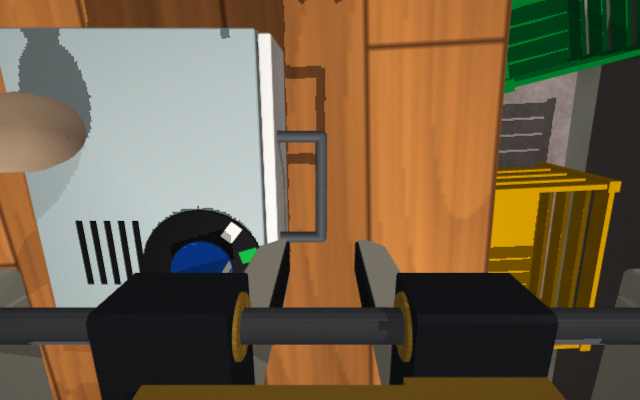

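The bar now runs upright in the wrist image from (321,136) to (321,237), parallel to the pads, with the jaws on the same line.

```bash
python3 - <<'E'
from h import *
z=np.load('pics/wrist.npz');s={'tool_pos':z['pos'],'orientation':z['ori']}
K,E,_=ext('wrist',s)
a,b=[atz(K,E,321,v,.106) for v in(136,237)];print(a,b,(a+b)/2, atd(K,E,321,186,z['d'][186,321]))
z1=np.load('pics/wrist.npz')
Kt,Et,_=ext('top')
print(tri([ray(K,E,321,136),ray(Kt,Et,190+208/4,140+47/4)]),tri([ray(K,E,321,237),ray(Kt,Et,190+371/4,140+54/4)]))
E
```

```text
[0.7114223  0.16448927 0.106     ] [0.7056987  0.05358592 0.106     ] [0.7085605 0.1090376 0.106    ] [0.70881195 0.11352518 0.11350114]
[0.71235324 0.16416217 0.11284512] [0.70707409 0.05248002 0.10548197]
```

Call:
{"op": "send_rows", "data": {
  "plan": [
    [[0.27,0,0,-0.15,0],[0.27,0,0,-0.3,0],[0.27,0,0,-0.45,0],[0.27,0,0,-0.6,0],[0.27,0,0,-0.7,0],[0.27,0,0,-0.8,0],[0.27,0,0,-0.8,0]]
  ]
}}

```text
t: 8.75
tool_pos: [0.7072, 0.118, 0.1514]
orientation: [-2.27, -2.164, 0.011]
force: [-0.5, 0.1, -1.1]
opening: 0.0338
gripper_force: 0.0
```

Call:
{"op": "send_rows", "data": {
  "plan": [
    [[0.27,0,0,-0.06,0],[0.27,0,0,-0.12,0],[0.27,0,0,-0.18,0],[0.27,0,0,-0.24,0],[0.27,0,0,-0.24,0],[1,0,0,-0.24,0],[1,0,0,-0.24,0],[1,0,0,-0.24,0],[1,0,0,-0.24,0],[1,0,0,-0.24,0],[1,0,0,-0.24,0],[1,0,0,-0.24,0],[1,0,0,-0.24,0]]
  ],
  "force": 25
}}

```text
t: 9.83
tool_pos: [0.7108, 0.1184, 0.1107]
orientation: [2.271, 2.17, 0.002]
force: [-1.7, 0.4, 6.4]
opening: 0.011
gripper_force: 25.0
```

Call:
{"op": "send_rows", "data": {
  "plan": [
    [[1,0.04,-0.002,0,0],[1,0.09,-0.004,0,0],[1,0.14,-0.007,0,0],[1,0.19,-0.009,0,0],[1,0.24,-0.012,0,0],[1,0.29,-0.014,0,0],[1,0.34,-0.017,0,0],[1,0.39,-0.019,0,0],[1,0.43,-0.021,0,0],[1,0.47,-0.023,0,0],[1,0.5,-0.025,0,0],[1,0.525,-0.026,0,0],[1,0.54,-0.027,0,0],[1,0.545,-0.027,0,0],[1,0.545,-0.027,0,0],[1,0.545,-0.027,0,0]]
  ]
}}

```text
t: 11.17
tool_pos: [0.8189, 0.1129, 0.1108]
orientation: [-2.271, -2.17, 0.001]
force: [-6.4, -0.8, 7.8]
opening: 0.0109
gripper_force: 25.0
```

Call:
{"op": "send_rows", "data": {
  "plan": [
    [[1,0.005,0,0,0],[1,0.01,0,0,0],[1,0.01,0,0,0],[1,0.01,0,0,0]]
  ]
}}

```text
t: 11.5
tool_pos: [0.819, 0.1128, 0.1107]
orientation: [-2.269, -2.168, 0.007]
force: [-17.8, -1.8, 14.2]
opening: 0.0113
gripper_force: 25.0
```

Call:
{"op": "send_rows", "data": {
  "plan": [
    [[1,0.005,0,0,0],[1,0.01,0,0,0],[1,0.01,0,0,0],[1,0.01,0,0,0]]
  ]
}}

```text
t: 11.83
tool_pos: [0.8192, 0.1129, 0.1106]
orientation: [-2.267, -2.166, 0.012]
force: [-27.7, -3.1, 18.1]
opening: 0.011
gripper_force: 25.0
```

Call:
{"op": "send_rows", "data": {
  "plan": [
    [[1,-0.01,0,0,0],[1,-0.02,0,0,0],[1,-0.02,0,0,0],[0.27,-0.02,0,0,0],[0.27,-0.02,0,0,0],[0.27,-0.02,0,0,0],[0.27,-0.02,0,0,0],[0.27,-0.02,0,0,0],[0.27,-0.02,0,0,0]]
  ]
}}

```text
t: 12.58
tool_pos: [0.8192, 0.113, 0.1093]
orientation: [-2.271, -2.17, 0.0]
force: [-0.2, 0.0, -0.1]
opening: 0.0336
gripper_force: 0.0
```

Call:
{"op": "send_rows", "data": {
  "plan": [
    [[0.27,0,0,0.05,0],[0.27,0,0,0.12,0],[0.27,0,0,0.2,0],[0.27,0,0,0.35,0],[0.27,0,0,0.5,0],[0.27,0,0,0.7,0],[0.27,0,0,0.9,0],[0.27,0,0,0.9,0]]
  ]
}}

```text
t: 13.25
tool_pos: [0.8217, 0.1131, 0.3054]
orientation: [2.263, 2.162, 0.022]
force: [0.4, 0.2, 3.4]
opening: 0.0342
gripper_force: 0.0
```

```bash
python3 - <<'E'
from h import *
s,p,d=grab('top'); print(s['tool_pos'],s['force'],s['opening'])
s2,p2,d2=grab('scene')
a=cv2.resize(p2[130:320,270:510],None,fx=2.2,fy=2.2); w,q,_=grab('wrist')
b=cv2.resize(p[90:280,180:340],(352,418));c=cv2.resize(q,(None),fx=.5,fy=.5)
o=np.zeros((600,800,3),np.uint8);o[:418,:440]=a[:,:440];o[:418,448:800]=b;o[420:600,:320]=c[20:200];cv2.imwrite('pics/fin.png',o)
E
```

```text
[0.82167488 0.11313679 0.30539552] [0.41970631 0.21311247 3.41800716] 0.03423940462823483
```

View pics/fin.png

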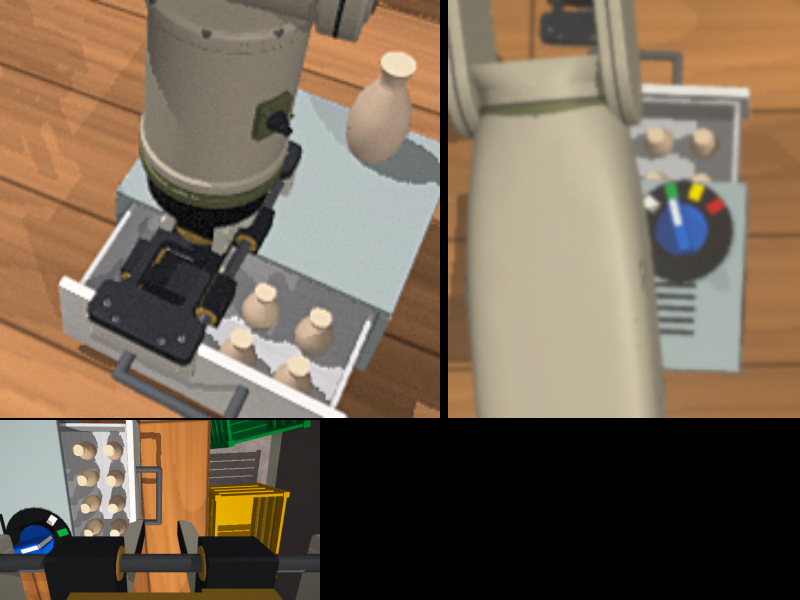

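```bash
python3 - <<'E'
from h import *
s,p,d=grab('wrist');K,E,_=ext('wrist',s)
for r in (145,186,225):
    row=p[r,285:345].astype(int).sum(1); i=np.nonzero(row<row.min()+70)[0]+285; u=i.mean(); print(r,i.min(),i.max(),atz(K,E,u,r,.1055).round(4))
print(s['tool_pos'],s['t'],s['dq'].round(3))
E
```

```text
145 314 325 [0.8193 0.1527 0.1055]
186 285 325 [0.8109 0.1124 0.1055]
225 285 325 [0.8014 0.0716 0.1055]
[0.81992072 0.11302533 0.29295759] 13.4 [-0.001  0.037  0.067  0.    -0.01  -0.   ]
```

```bash
python3 -c "
from plant import order; print(order.close_job())"
```

```text
the job is handed in; nothing more can be done
None
```

With the drawer still shut I turned the selector to green, then pulled the drawer out until it met its stop (pull force rose to 28 N with no further travel; about 108 mm measured against a nominal 110 mm); no bottle was touched, the arm was clear, and the job went in at about 13.4 s.

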